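# Stop the infeed drive and hold its sticking guard gate ajar

### The arm

A 6-joint arm with a two-finger parallel gripper is mounted at the origin on the work surface. World frame = base frame: x ahead of the robot, y to its left, z up, the work surface at z = 0. Lengths are in m, angles in rad, forces in N, time in s.
With the tool pointing down it reaches from about 0.325 to 0.85 m from the base axis. Payload 15.5 kg.
Tool frame: the origin (TCP) lies midway between the tips of the shut fingers; the grasp point (between the pads) lies 19 mm behind it; z points along the fingers, y is the line along which they close (so a half turn about z gives the same grasp; the last joint's range is limited). The gripper opens to 91 mm and grips with 3 to 60 N. Pads are 32 mm wide; open, the fingers measure 118 mm over their backs; the gripper's body (76 mm by 178 mm) begins 60 mm behind the grasp point.
Start: joints at [-1.431, 0.494, 1.345, -0, 1.302, -0.096], TCP at [0.145, -0.608, 0.214] pointing down, gripper open.
Joint ranges: [-2.91, 2.91], [-0.82, 2.16], [0.22, 2.67], [-1.22, 4.37], [0.12, 2.79], [-3.08, 3.08]. Speed limits (rad/s): [1.89, 1.89, 2.57, 3.01, 3.01, 3.01].

### API

Orientations are given as a unit quaternion [x, y, z, w].
In Python, from plant import arm gives the robot as it stands.
- The arm moves only by the tool drive_tool, never from a script. Its argument "plan" is a list of rows, each a list of 7 numbers: the shift along the tool's x, y, z each as a share of 60 mm, from -1 to 1, then the turn, a rotation vector about the tool's x, y, z each as a share of 0.1 rad, from -1 to 1, then the opening, from 0 (shut) to 1 (fully open). A call has exactly 8 rows; each row shifts and turns the commanded pose from where the row before left it, along the tool's axes as they then stand; what a row does not reach is not made up. A row lasts 1/8 s, in which the tool goes at most 62.5 mm and 10.7 degrees, less where a joint would pass 70% of its speed; a pose out of reach is approached as far as the arm can. A call with a number of a shift or a turn outside -1 to 1 is refused whole. A call with a gripper value outside its range is refused whole. The fingers move at their own pace and stop on an object; "grip_force" is the grip in N (left out, the last holds). Time passes only in rows, so rows that do not move let the fingers close, or fill a call up. It gives the time, the measured TCP pose, the force, the opening and the grip force at its end, in the units of the state.
- arm.state(): the state, without advancing time (a new reading comes with each control period).
- arm.camera(name): name is "side" or "top" or "wrist"; returns a dict with "pixels" (480x640x3 uint8, blue, green, red), "fovy" (degrees; the focal length in pixels is half the picture's height over the tangent of half this angle, whatever the lens; pixels are square), "cx", "cy" (the principal point, pixels), "rvec" (rotation vector, rad) and "tvec" (3), from world to camera coordinates, as OpenCV has them; the wrist camera has in their place "tool_from_camera" (4x4, takes a point from camera to tool coordinates, whose origin is the TCP and whose axes are the flange's). Camera axes: x right, y down, z forward; pixel columns grow to the right and rows downward; lengths in m; the calibration is good to about 2 mm. A picture is of the moment at which its call begins: read the wrist's pose just before it. There is no depth.
- arm.sign_off(): hands the job in; it is judged then, once.
The state is a dict: "time": time; "joint_positions": joint angles; "qvel": joint speeds; "joint_torque": joint torques, N m; "eef_pos": TCP position; "ee_rot": TCP orientation; "wrist_force": force on the tool from outside, world axes, zero at the start; "wrist_torque": the same for the moment, N m; "gripper_width": finger opening in m; "grasp_force": force on a finger pad.
Only numpy, scipy, OpenCV 4.12 (cv2) and the standard library are available. Lean on these libraries where they do the work, as an engineer would, in place of code of your own. Each camera call takes 0.05 s, during which the arm holds its last target. There are 200 camera calls.

### The job

Turn the infeed's speed knob fully anticlockwise to its stop, then take the guard gate's sagging bolt by its red handle, lift the nose over the bent lip of the keeper while drawing the bolt back (never force it against the keeper), and pull the gate ajar towards you, about 8 cm at its free edge. The gate is sprung shut, so finish while still gripping the red handle and holding the bolt drawn back and the gate ajar; leave the other things on the bench where they are.

Things in the scene. Friction and masses are not known exactly. Their poses are not given: they have to be found in the camera images.
- speed_knob (a joint): Angle of the black speed knob on top of the blue drive box (120 x 120 x 60 mm): rad clockwise seen from above from its anticlockwise end stop; 0 = stop (drive off), starts at 0.6 to 1.35, turns with light friction (0.05 N m) and stays where left.
- speed_knob_grip (a point): On the knob's axis, 97 mm above the table. Knob: disc of 48 mm diameter, 8 mm thick, with an upright bar grip 46 mm long, 14 mm wide, from 23 mm below to 7 mm above this point (disc top 23 mm below). The frame turns with the knob: x along the bar, y across it, z up. The fixed drive box stands left or right of the gate, a white label printer on the other side.
- gate_hinge (a point): On the vertical hinge axis of the white guard gate, at its top edge (130 mm up). The gate, 275 mm wide, 24 mm thick, stands across the robot's way before a roller bed, hinged at its left end seen from the robot. The frame turns with the gate: -y runs along it from hinge to free edge, -x towards the robot (the way it opens), z up.
- gate_stile (a point): Middle of the gate's free edge (the stile), at its top edge, 275 mm from the hinge axis.
- gate (a joint): Gate angle in rad, 0 = closed, grows as the free edge swings towards the robot (clockwise seen from above), end stop 0.9. 0.3 rad is 8 cm open at the free edge. A spring shuts it with 0.6 N m when closed to 0.75 N m at 0.3 rad. It cannot open until the bolt is drawn about 32 mm.
- bolt: Bolt on the gate's top edge: dark steel rod, 14 mm diameter, 250 mm long, along the gate in two tall oversize straps (tops 187 mm above the table), so it sags. It lifts straight up 18 mm and falls back by its weight (about 0.3 kg). Origin on the rod's axis under the red handle, 153 mm above the table while sagging; nose 100 mm towards -y, drawn towards +y (to the hinge); axes as gate_hinge.
- bolt_grip (a point): On the axis of the upright red handle, a round post of 18 mm diameter fixed to the bolt, 97 mm tall from the bolt's origin; this point is 70 mm above that origin (223 mm above the table while sagging), 27 mm below the post's top, clear above the straps. It is 215 mm from the hinge axis when fully shot and lies in the gate's plane through the hinge axis.
- bolt_draw (a joint): How far the bolt is drawn back towards the hinge, m: 0 = fully shot, starts at 0 to 0.004, end stop 0.05; friction about 1.5 N. Unlifted it catches on the keeper's lip at about 0.012; lifted at least 9 mm (12 to 15 is good) it passes, and from 0.032 on it is clear of the keeper.
- bolt_nose (a point): Foot of the tooth under the bolt's nose (tooth 8 mm long, 10 mm wide, 10 mm deep below the rod); it must pass above keeper_lip.
- keeper_lip (a point): Middle of the top edge of the keeper's bent lip, about 8 mm above the tooth's foot while the bolt sags.
- keeper: Fixed yellow U-shaped keeper on the right gate post, 36 x 38 mm, 42 mm high, open above and towards the gate, where its floor is bent up into the lip. Origin under its centre, 130 mm above the table; axes as the closed gate's.
- parcel: Cardboard parcel 130 x 160 x 50 mm on the roller bed behind the gate, origin under its centre. Leave it alone.
- tape: Roll of brown tape lying flat, 90 mm diameter, 45 mm high, origin under its centre. Leave it alone.
- cutter: Yellow cutter lying flat, 165 mm long, 22 mm wide, 19 mm high, origin under its handle's centre, x towards the blade. Leave it alone.
- cleaner: Blue spray bottle without trigger, 60 mm diameter, 170 mm high, origin under its centre. Leave it alone.
- mug: White mug, 80 mm diameter, 90 mm high, origin under its centre. Leave it alone.

How it is judged:
On the way, in this order (a step that is already met when the one before it is completed fails the run):
1. the speed knob is at its anticlockwise stop (within 0.08 rad) (value of joint speed_knob below 0.08 rad), for 0.2 s.
2. the bolt is lifted over the lip and drawn back clear of the keeper (over 34 mm) (value of joint bolt_draw above 0.034 m), for 0.2 s.
At the end, for the whole second after the job is handed in: The robot's fingers still hold the bolt's handle (over 3 N), the bolt is drawn back over 31 mm, the gate stands still 0.18 to 0.45 rad open (5 to 12 cm at its free edge), and the speed knob is within 0.1 rad of its anticlockwise stop (value of joint gate between 0.18 and 0.45 rad and velocity of joint gate between -0.05 and 0.05 rad/s and value of joint bolt_draw above 0.031 m and value of joint speed_knob below 0.1 rad and contact force between the fingers and bolt above 3 N); the arm keeps its last pose, push and grip.
It fails at once if the bolt is forced against the keeper (over 40 N) (contact force between bolt and keeper above 40 N).
It fails at once if a bystander is moved by more than 3 cm (distance of any of parcel, tape, cutter, cleaner, mug from where it was at the start of the episode above 0.03 m).
It also fails if it takes over 51 s, if anything falls off the work surface, if the arm or the gripper's body presses on something with over 40 N, if the wrist force passes 120 N, or if a joint passes its speed limit or range.

## Working session

There is one attempt and no reset: what is moved stays moved. The work goes in short steps, Python scripts to look and compute and a tool call to move; the robot and the scene stay as the last step left them, time stands still between calls to the robot, and variables do not carry over. Pictures are saved under pics/ and viewed, at most 10 in all, crops included, and the job is handed in when it is done.

Besides the shell and the picture viewer there is one more tool, called after "Emit:" as name(argument=value, ...), one argument or row to a line, values as JSON. drive_tool: Moves the arm, as the interface text tells. Its arguments: {"type":"object","properties":{"plan":{"type":"array"},"grip_force":{"type":"number"}},"required":["plan"]}

```bash
mkdir -p pics; ls; cat > h.py <<'E'
import numpy as np, cv2
from plant import arm
def cam(name):
    c=arm.camera(name); im=np.ascontiguousarray(c["pixels"]); f=240/np.tan(np.radians(c["fovy"])/2)
    R=cv2.Rodrigues(np.array(c["rvec"],float))[0]; t=np.array(c["tvec"],float).ravel()
    return dict(im=im,f=f,cx=c["cx"],cy=c["cy"],R=R,t=t,o=-R.T@t)
def ray(c,u,v):
    d=c["R"].T@np.array([(u-c["cx"])/c["f"],(v-c["cy"])/c["f"],1]); return c["o"],d/np.linalg.norm(d)
def onz(c,u,v,z):
    o,d=ray(c,u,v); return o+d*(z-o[2])/d[2]
def proj(c,p):
    q=c["R"]@np.array(p)+c["t"]; return q[:2]/q[2]*c["f"]+[c["cx"],c["cy"]]
def cross(r1,r2):
    A=np.zeros((3,3));b=np.zeros(3)
    for o,d in (r1,r2):
        P=np.eye(3)-np.outer(d,d);A+=P;b+=P@o
    p=np.linalg.solve(A,b); return p,[np.linalg.norm(np.cross(p-o,d)) for o,d in (r1,r2)]
E
python3 - <<'E'
from h import *
print(arm.state())
for n in("top","side"):
    c=cam(n); cv2.imwrite(f"pics/{n}0.png",c["im"]); np.savez(f"{n}.npz",**c); print(n,c["o"],c["f"],c["R"][2])
E
```

```text
pics
{'time': 0.0, 'joint_positions': array([-1.43146327e+00,  4.94185240e-01,  1.34611195e+00, -4.65645635e-05,
        1.30249440e+00, -9.54843090e-02]), 'qvel': array([ 0.00021033,  0.00057703,  0.00187784,  0.00044319, -0.00052896,
        0.00108087]), 'joint_torque': array([ 2.92714312e-04, -8.78809977e+01, -3.81847429e+01,  7.08070700e-02,
        5.33150369e-02, -6.74568992e-05]), 'eef_pos': array([ 0.14536145, -0.60748085,  0.21334348]), 'ee_rot': array([ 9.93114611e-01,  1.17145248e-01, -3.55821314e-05, -5.98832934e-04]), 'wrist_force': array([-1.06934775, -0.40940067, -0.18500716]), 'wrist_torque': array([-0.00373416,  0.00261507, -0.01337682]), 'grasp_force': 0.0, 'gripper_width': 0.09127504474754898}
top [0.46993392 0.01463809 1.50698614] 534.9946274499675 [ 0.07769964 -0.02532551 -0.9966551 ]
side [0.45322752 0.72854254 1.0701077 ] 505.1802165932534 [ 0.11241186 -0.61784743 -0.77822113]
```

View pics/top0.png

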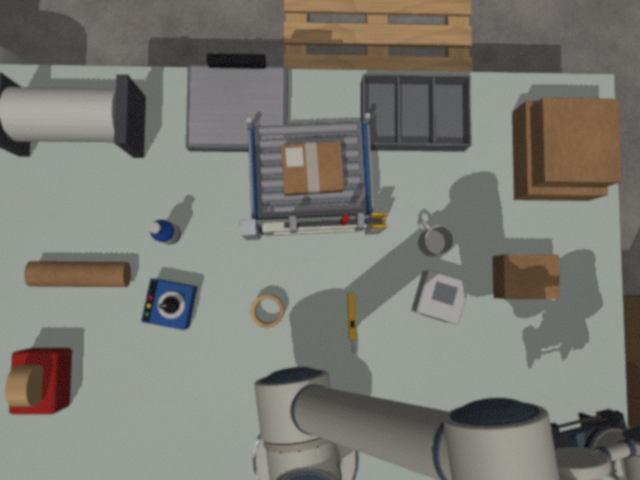

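View pics/side0.png

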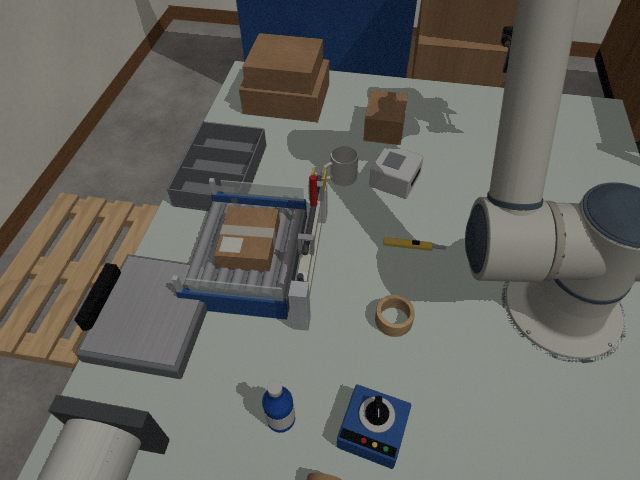

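The top view shows the blue drive box at (170,304), with the knob on it, the gate from (248,228) to (375,222), and the red handle at (345,219). In the side view the knob is at (378,409) and the handle is at (313,190). Next I measure these and enlarge the knob.

```bash
python3 - <<'E'
from h import *
T=dict(np.load("top.npz"));S=dict(np.load("side.npz"))
def red(c,x0,x1,y0,y1):
    h=cv2.cvtColor(c["im"],cv2.COLOR_BGR2HSV); m=((h[...,0]<8)|(h[...,0]>172))&(h[...,1]>150)&(h[...,2]>60)
    k=np.zeros_like(m);k[y0:y1,x0:x1]=1; m&=k; v,u=np.nonzero(m); return u,v
u,v=red(T,325,365,205,235);print("Tred",len(u),u.min(),u.max(),v.min(),v.max(),u.mean(),v.mean())
us,vs=red(S,300,330,165,215);print("Sred",len(us),us.min(),us.max(),vs.min(),vs.max())
# red mean across
print("handle centroid",cross(ray(T,u.mean(),v.mean()),ray(S,us.mean(),vs.mean())))
print("top cam red top-end",[onz(T,a,b,.25) for a,b in((u.min(),v.max()),(u.max(),v.min()))])
# knob: dark mask
for n,c,(x0,x1,y0,y1) in(("T",T,(152,190,286,322)),("S",S,(355,402,388,436))):
    g=c["im"].max(2); k=np.zeros_like(g,bool);k[y0:y1,x0:x1]=1
    m=((g<75)&k).astype(np.uint8)
    nn,l,st,ce=cv2.connectedComponentsWithStats(m)
    for i in range(1,nn):
        if st[i,4]>20: print(n,st[i],ce[i])
a=cv2.resize(T["im"][280:330,140:200],None,fx=6,fy=6,interpolation=cv2.INTER_CUBIC)
b=cv2.resize(S["im"][380:440,345:412],None,fx=5,fy=5,interpolation=cv2.INTER_CUBIC)
d=cv2.resize(T["im"][195:245,235:395],None,fx=4.9,fy=4.9,interpolation=cv2.INTER_CUBIC)
o=np.zeros((560,790,3),np.uint8);o[:300,:360]=a;o[:300,360:695]=b;o[305:305+d.shape[0],:d.shape[1]]=d
o=np.clip(o.astype(float)*1.5,0,255).astype(np.uint8)
cv2.imwrite("pics/crop1.png",o)
E
```

```text
Tred 53 341 348 215 223 344.66037735849056 218.9245283018868
Sred 202 310 316 175 205
handle centroid (array([ 0.63387613, -0.08964084,  0.20166958]), [np.float64(0.00018226595561937433), np.float64(0.00018226595561934736)])
top cam red top-end [array([ 0.61784558, -0.07712141,  0.25      ]), array([ 0.63706256, -0.09371983,  0.25      ])]
T [152 286   5  20  52] [153.23076923 292.69230769]
T [161 297  18  16 221] [170.2760181  304.46606335]
S [358 395  11  30  53] [361.8490566  405.37735849]
S [365 396  24  29 494] [376.62753036 411.46963563]
```

View pics/crop1.png

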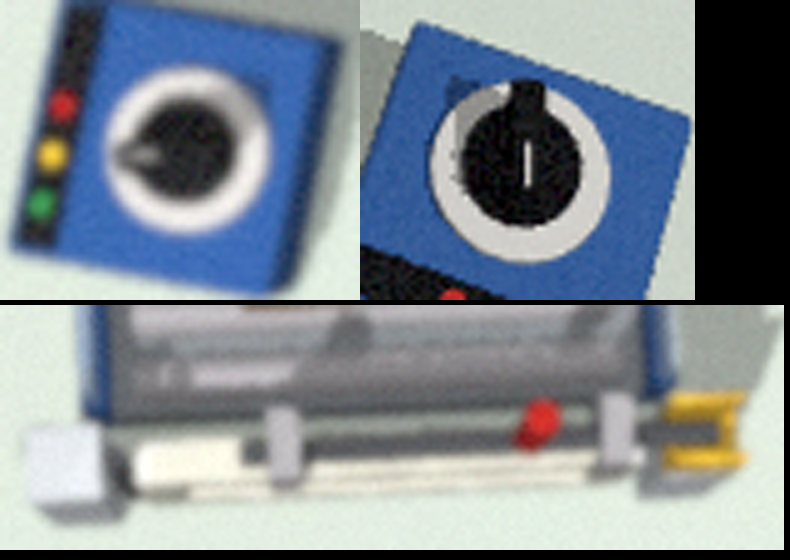

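The crop shows the white pointer line on the knob's bar, top (162.5,305.5)–(166.7,306.2) and side (378.6,408.4)–(378.6,417.6). The handle post and the yellow keeper are clear too.

```bash
python3 - <<'E'
from h import *
T=dict(np.load("top.npz"));S=dict(np.load("side.npz"))
for n,c,(x0,x1,y0,y1) in(("T",T,(150,192,285,324)),("S",S,(352,406,386,440))):
    h=cv2.cvtColor(c["im"],cv2.COLOR_BGR2HSV); m=((h[...,1]<70)&(h[...,2]>75))
    k=np.zeros_like(m);k[y0:y1,x0:x1]=1;m=(m&k).astype(np.uint8)
    cs,_=cv2.findContours(m,cv2.RETR_EXTERNAL,cv2.CHAIN_APPROX_NONE)
    q=max(cs,key=len); e=cv2.fitEllipse(cv2.convexHull(q)); print(n,e,"dial@.061",onz(c,*e[0],.061))
for c,a,b in((T,(162.5,305.5),(166.7,306.2)),(S,(378.6,408.4),(378.6,417.6))):
    A,B=onz(c,*a,.104),onz(c,*b,.104);print("line",A,B,np.degrees(np.arctan2(*(B-A)[1::-1])))
# side: bar's top face and gate line pieces
k=lambda x,y:(x/4.9+235,(y-305)/4.9+195)
for nm,p,z in(("gate near edge L",(190,498),.13),("near edge R",(640,463),.13),("strapL top",(285,408),.187),("strapR top",(617,395),.187),("strapLnear",(285,445),.187),("strapRnear",(617,425),.187),("keeper far",(708,400),.172),("keeper near",(708,460),.172),("hingepost",(62,455),.13),("rodL",(255,447),.153),("rodR",(660,428),.153)):
    print(nm,onz(T,*k(*p),z))
h=onz(T,*k(547,414),.25);print("handle top T",h)
print("cross top end",cross(ray(T,*k(547,414)),ray(S,313.5,177)), proj(S,[.634,-.0896,.153]),proj(S,[.634,-.0896,.25]),proj(T,[.634,-.0896,.25]))
E
```

```text
T ((170.7837371826172, 304.5613098144531), (27.318069458007812, 28.115957260131836), 28.3365535736084) dial@.061 [0.4173855  0.36390691 0.061     ]
S ((376.63983154296875, 414.0081787109375), (34.85685348510742, 37.11005783081055), 139.01904296875) dial@.061 [0.42015671 0.36299302 0.061     ]
line [0.41644574 0.37476241 0.104     ] [0.4146876  0.36391524 0.104     ] -99.20659077046514
line [0.41908012 0.3671965  0.104     ] [0.41712284 0.38470901 0.104     ] 96.3771634037272
gate near edge L [0.60100873 0.08783981 0.13      ]
near edge R [ 0.62139492 -0.14986282  0.13      ]
strapL top [0.64174323 0.03725941 0.187     ]
strapR top [ 0.64980777 -0.13140358  0.187     ]
strapLnear [0.62288311 0.03710419 0.187     ]
strapRnear [ 0.63444903 -0.13137887  0.187     ]
keeper far [ 0.64965616 -0.18001913  0.172     ]
keeper near [ 0.61859794 -0.17988507  0.172     ]
hingepost [0.62325455 0.15539261 0.13      ]
rodL [0.62565461 0.05323246 0.153     ]
rodR [ 0.63729556 -0.15761364  0.153     ]
handle top T [ 0.63167591 -0.0904744   0.25      ]
cross top end (array([ 0.63244439, -0.09101997,  0.24354006]), [np.float64(6.252550305065773e-05), np.float64(6.252550305059281e-05)]) [313.60661957 203.76586567] [312.62698897 175.3343183 ] [346.26490455 216.26818285]
```

Emit:
drive_tool(
  plan=[
    [0,-0.7,-0.7,0,0,0,1],
    [0,-0.7,-0.7,0,0,0,1],
    [0,-0.7,-0.6,0,0,0,1],
    [0.83,0,0,0,0,-1,1],
    [0.83,0,0,0,0,-1,1],
    [0.83,0,0,0,0,-1,1],
    [0.83,0,0,0,0,-1,1],
    [0.83,0,0,0,0,-1,1],
  ],
)

```text
time: 1.1
eef_pos: [0.341, -0.3805, 0.3336]
ee_rot: [0.933, 0.361, -0.0, -0.0]
wrist_force: [0.6, -0.0, -1.2]
gripper_width: 0.0914
grasp_force: 0.0
```

Emit:
drive_tool(
  plan=[
    [0.83,0,0,0,0,-1,1],
    [0.83,0,0,0,0,-1,1],
    [0.83,0,0,0,0,-1,1],
    [0.83,0,0,0,0,-1,1],
    [0.83,0,0,0,0,-1,1],
    [0.83,0,0,0,0,-1,1],
    [0.83,0,0,0,0,-1,1],
    [0.83,0,0,0,0,-1,1],
  ],
)

```text
time: 2.1
eef_pos: [0.5211, -0.0368, 0.3336]
ee_rot: [0.719, 0.695, -0.0, -0.0]
wrist_force: [1.5, -0.4, -1.3]
gripper_width: 0.0912
grasp_force: 0.0
```

```bash
cat >> h.py <<'E'
from scipy.spatial.transform import Rotation as Ro
def go(p,yaw):
    s=arm.state(); R=Ro.from_quat(s["ee_rot"]).as_matrix()
    w=np.radians(yaw); G=np.array([[np.cos(w),np.sin(w),0],[np.sin(w),-np.cos(w),0],[0,0,-1]])
    print("t",s["time"],"pos",s["eef_pos"].round(4),"yaw",np.degrees(np.arctan2(R[1,0],R[0,0])).round(1),"q6",s["joint_positions"][5].round(2),"F",s["wrist_force"].round(1),"M",s["wrist_torque"].round(2),"w",round(s["gripper_width"],4),"g",round(s["grasp_force"],1))
    print("shift/60mm",(R.T@(np.array(p)-s["eef_pos"])/.06).round(2),"turn/.1",(Ro.from_matrix(R.T@G).as_rotvec()/.1).round(2))
E
python3 -c "
from h import *
go([.4185,.3635,.15],97)"
```

```text
t 2.1 pos [ 0.5211 -0.0368  0.3336] yaw 88.1 q6 -0.15 F [ 1.5 -0.4 -1.3] M [-0.04 -0.12  0.02] w 0.0912 g 0.0
shift/60mm [ 6.61 -1.93  3.06] turn/.1 [-0.   -0.   -1.55]
```

Emit:
drive_tool(
  plan=[
    [0.94,-0.27,0.1,0,0,-0.25,1],
    [0.94,-0.25,0.1,0,0,-0.25,1],
    [0.94,-0.23,0.1,0,0,-0.25,1],
    [0.94,-0.2,0.2,0,0,-0.25,1],
    [0.94,-0.17,0.2,0,0,-0.25,1],
    [0.94,-0.15,0.2,0,0,-0.25,1],
    [0.94,-0.1,0.2,0,0,0,1],
    [0,0,0,0,0,0,1],
  ],
)

```text
time: 3.1
eef_pos: [0.4217, 0.3564, 0.2665]
ee_rot: [0.664, 0.748, -0.001, -0.001]
wrist_force: [0.2, 1.5, 0.8]
gripper_width: 0.0911
grasp_force: 0.0
```

```bash
python3 - <<'E'
from h import *
go([.4185,.3635,.085],97)
s=arm.state();c=arm.camera("wrist")
im=np.ascontiguousarray(c["pixels"]);cv2.imwrite("pics/w1.png",im)
M=np.array(c["tool_from_camera"]);f=240/np.tan(np.radians(c["fovy"])/2);print(M.round(3),f,c["cx"],c["cy"])
E
```

```text
t 3.1 pos [0.4217 0.3564 0.2665] yaw 96.8 q6 0.47 F [0.2 1.5 0.8] M [-0.04 -0.14  0.02] w 0.0911 g 0.0
shift/60mm [ 0.13 -0.03  3.03] turn/.1 [-0.02  0.   -0.04]
[[ 0.    -0.968 -0.249  0.07 ]
 [ 1.    -0.     0.001 -0.   ]
 [-0.001 -0.249  0.968 -0.171]
 [ 0.     0.     0.     1.   ]] 399.1143388007706 318.96254524025596 239.87697586480226
```

View pics/w1.png

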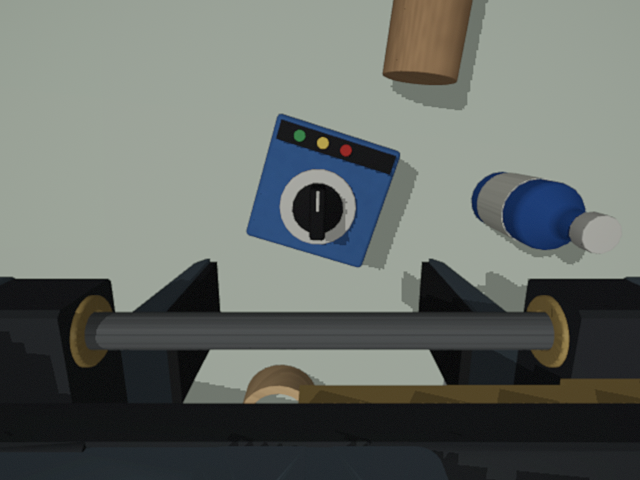

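The wrist view shows the knob bar upright in the image at (318,209), aligned with tool x and centred. I descend and close on it.

Emit:
drive_tool(
  plan=[
    [0.12,-0.02,0.5,0,0,0,1],
    [0,0,0.7,0,0,0,0.7],
    [0,0,0.7,0,0,0,0.6],
    [0,0,0.6,0,0,0,0.5],
    [0,0,0.4,0,0,0,0.5],
    [0,0,0.15,0,0,0,0.4],
    [0,0,0,0,0,0,0],
    [0,0,0,0,0,0,0],
  ],
  grip_force=25,
)

```text
time: 4.15
eef_pos: [0.4221, 0.3607, 0.086]
ee_rot: [0.666, 0.746, 0.001, 0.0]
wrist_force: [1.1, 0.7, -0.5]
gripper_width: 0.0242
grasp_force: 0.0
```

Emit:
drive_tool(
  plan=[
    [0,0,0,0,0,0,0],
    [0,0,0,0,0,0,0],
    [0,0,0,0,0,-0.8,0],
    [0,0,0,0,0,-0.8,0],
    [0,0,0,0,0,-0.8,0],
    [0,0,0,0,0,-0.8,0],
    [0,0,0,0,0,-0.8,0],
    [0,0,0,0,0,0,0],
  ],
)

```text
time: 5.15
eef_pos: [0.4202, 0.3605, 0.0857]
ee_rot: [0.504, 0.864, -0.0, -0.001]
wrist_force: [-10.6, -0.8, 9.9]
gripper_width: 0.0134
grasp_force: 25.0
```

```bash
python3 -c "
from h import *
go([.4185,.3635,.085],97)"
```

```text
t 5.15 pos [0.4202 0.3605 0.0857] yaw 119.5 q6 0.08 F [-10.6  -0.8   9.9] M [-0.11  1.79  0.06] w 0.0134 g 25.0
shift/60mm [0.06 0.   0.01] turn/.1 [-0.02 -0.    3.93]
```

Emit:
drive_tool(
  plan=[
    [0.02,-0.04,0,0,0,-0.6,0],
    [0,0,0,0,0,-0.6,0],
    [0,0,0,0,0,-0.6,0],
    [0,0,0,0,0,0,0],
    [0,0,0,0,0,0,0],
    [0,0,0,0,0,0,0],
    [0,0,0,0,0,0,0],
    [0,0,0,0,0,0,0],
  ],
)

```text
time: 6.15
eef_pos: [0.4201, 0.3607, 0.0858]
ee_rot: [0.424, 0.905, 0.001, 0.001]
wrist_force: [6.0, -2.3, -1.5]
gripper_width: 0.0139
grasp_force: 25.0
```

```bash
python3 -c "
from h import *
go([.4185,.3635,.085],97)
c=cam('top');cv2.imwrite('pics/t2.png',c['im'])"
```

```text
t 6.15 pos [0.4201 0.3607 0.0858] yaw 129.8 q6 -0.09 F [ 6.  -2.3 -1.5] M [-0.5  -1.35  0.02] w 0.0139 g 25.0
shift/60mm [0.05 0.01 0.01] turn/.1 [0.03 0.   5.72]
```

Emit:
drive_tool(
  plan=[
    [0,0,0,0,0,-0.6,0],
    [0,0,0,0,0,-0.6,0],
    [0,0,0,0,0,-0.6,0],
    [0,0,0,0,0,-0.2,0],
    [0,0,0,0,0,0,0],
    [0,0,0,0,0,0,0],
    [0,0,0,0,0,0,0],
    [0,0,0,0,0,0,0],
  ],
)

```text
time: 7.2
eef_pos: [0.4203, 0.361, 0.0858]
ee_rot: [0.332, 0.943, 0.001, 0.001]
wrist_force: [7.0, -0.5, -3.4]
gripper_width: 0.0142
grasp_force: 25.0
```

```bash
python3 -c "
from h import *
go([.4185,.3635,.085],97)"
```

```text
t 7.2 pos [0.4203 0.361  0.0858] yaw 141.2 q6 -0.29 F [ 7.  -0.5 -3.4] M [-0.23 -1.52  0.01] w 0.0142 g 25.0
shift/60mm [0.05 0.01 0.01] turn/.1 [0.03 0.   7.72]
```

Emit:
drive_tool(
  plan=[
    [0,0,0,0,0,-0.6,0],
    [0,0,0,0,0,-0.6,0],
    [0,0,0,0,0,-0.6,0],
    [0,0,0,0,0,-0.2,0],
    [0,0,0,0,0,0,0],
    [0,0,0,0,0,0,0],
    [0,0,0,0,0,0,0],
    [0,0,0,0,0,0,0],
  ],
)

```text
time: 8.2
eef_pos: [0.4205, 0.3612, 0.0858]
ee_rot: [0.236, 0.972, 0.001, 0.001]
wrist_force: [6.8, 1.6, -5.1]
gripper_width: 0.0141
grasp_force: 25.0
```

```bash
python3 -c "
from h import *
go([.4185,.3635,.085],97)"
```

```text
t 8.2 pos [0.4205 0.3612 0.0858] yaw 152.7 q6 -0.49 F [ 6.8  1.6 -5.1] M [ 0.21 -1.64  0.04] w 0.0141 g 25.0
shift/60mm [0.05 0.02 0.01] turn/.1 [0.04 0.01 9.72]
```

Emit:
drive_tool(
  plan=[
    [0,0,0,0,0,-0.6,0],
    [0,0,0,0,0,-0.6,0],
    [0,0,0,0,0,-0.6,0],
    [0,0,0,0,0,-0.2,0],
    [0,0,0,0,0,0,0],
    [0,0,0,0,0,0,0],
    [0,0,0,0,0,0,0],
    [0,0,0,0,0,0,0],
  ],
)

```text
time: 9.2
eef_pos: [0.4206, 0.3615, 0.0858]
ee_rot: [0.138, 0.99, 0.001, 0.002]
wrist_force: [7.5, 3.3, -7.5]
gripper_width: 0.0138
grasp_force: 25.0
```

```bash
python3 -c "
from h import *
go([.4185,.3635,.085],97)"
```

```text
t 9.2 pos [0.4206 0.3615 0.0858] yaw 164.1 q6 -0.69 F [ 7.5  3.3 -7.5] M [ 0.75 -1.65  0.02] w 0.0138 g 25.0
shift/60mm [0.04 0.02 0.01] turn/.1 [5.000e-02 1.000e-02 1.172e+01]
```

Emit:
drive_tool(
  plan=[
    [0,0,0,0,0,-0.5,0],
    [0,0,0,0,0,-0.5,0],
    [0,0,0,0,0,-0.5,0],
    [0,0,0,0,0,-0.4,0],
    [0,0,0,0,0,0,0],
    [0,0,0,0,0,0,0],
    [0,0,0,0,0,0,0],
    [0,0,0,0,0,0,0],
  ],
)

```text
time: 10.2
eef_pos: [0.4205, 0.3617, 0.0859]
ee_rot: [0.044, 0.999, 0.001, 0.002]
wrist_force: [6.3, 4.9, -6.4]
gripper_width: 0.016
grasp_force: 26.7
```

```bash
python3 -c "
from h import *
go([.4185,.3635,.085],97)
c=arm.camera('wrist');cv2.imwrite('pics/w3.png',np.ascontiguousarray(c['pixels']))"
```

```text
t 10.2 pos [0.4205 0.3617 0.0859] yaw 175.0 q6 -0.88 F [ 6.3  4.9 -6.4] M [ 1.01 -1.33 -1.02] w 0.016 g 26.7
shift/60mm [0.04 0.03 0.01] turn/.1 [5.000e-02 1.000e-02 1.361e+01]
```

View pics/w3.png

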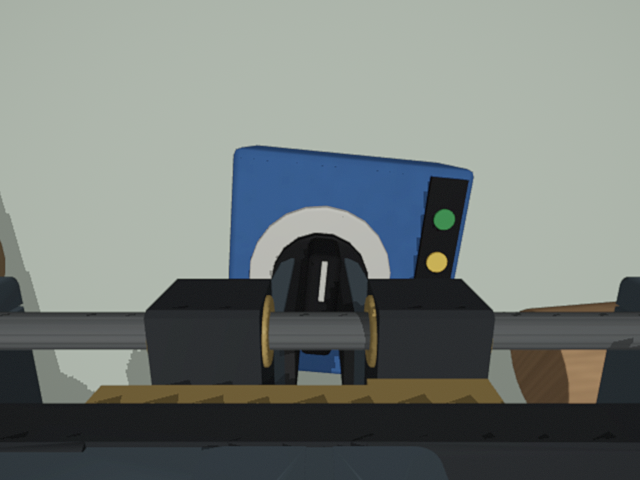

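The fingers are twisting on the bar: Mz has jumped to -1.0 and the width has grown. The white pointer line at (323,280) is slightly tilted. So the knob is at its stop, and I release it and rise.

Emit:
drive_tool(
  plan=[
    [0,0,0,0,0,0,0],
    [0,0,0,0,0,0,0.6],
    [0,0,0,0,0,0,0.8],
    [0,0,-0.3,0,0,0,1],
    [0,0,-0.9,0,0,0,1],
    [0,0,-1,0,0,0,1],
    [0,0,-1,0,0,0,1],
    [0,0,-0.6,0,0,0,1],
  ],
)

```text
time: 11.25
eef_pos: [0.4189, 0.3606, 0.3164]
ee_rot: [0.043, 0.999, 0.001, 0.001]
wrist_force: [-0.3, -0.3, -0.7]
gripper_width: 0.0832
grasp_force: 0.0
```

```bash
python3 - <<'E'
from h import *
go([.633,-.0895,.31],183.7)
S=cam("side");T=cam("top")
for c,n in((S,"S"),(T,"T")):
    cv2.imwrite(f"pics/{n}4.png",c["im"])
# red post masks along the rows for the post's axis
h=cv2.cvtColor(T["im"],cv2.COLOR_BGR2HSV); m=((h[...,0]<8)|(h[...,0]>172))&(h[...,1]>120)&(h[...,2]>50)
v,u=np.nonzero(m[205:235,325:365]);print(len(u),u.mean()+325,v.mean()+205)
c=arm.camera('wrist');cv2.imwrite('pics/w4.png',cv2.resize(np.ascontiguousarray(c['pixels']),(400,300)))
E
```

```text
t 11.25 pos [0.4189 0.3606 0.3164] yaw 175.0 q6 -0.88 F [-0.3 -0.3 -0.7] M [ 0.11 -0.14 -0.02] w 0.0832 g 0.0
shift/60mm [-4.2  -7.17  0.1 ] turn/.1 [ 0.02  0.03 -1.51]
66 344.2878787878788 219.16666666666666
```

View pics/w4.png

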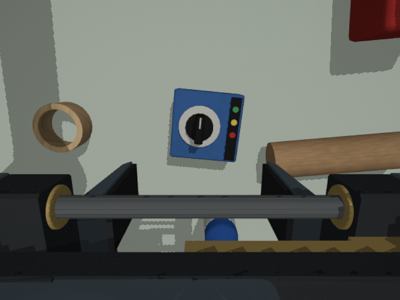

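Emit:
drive_tool(
  plan=[
    [-0.52,-0.85,0,0,0,0,1],
    [-0.52,-0.87,0,0,0,0,1],
    [-0.52,-0.87,0,0,0,0,1],
    [-0.52,-0.87,0,0,0,0,1],
    [-0.52,-0.87,0,0,0,0,1],
    [-0.52,-0.87,0,0,0,0,1],
    [-0.52,-0.87,0,0,0,0,1],
    [-0.52,-0.87,0,0,0,-0.8,1],
  ],
)

```text
time: 12.4
eef_pos: [0.6313, -0.0778, 0.3115]
ee_rot: [0.003, 1.0, 0.0, -0.001]
wrist_force: [0.5, 0.6, -0.5]
gripper_width: 0.0914
grasp_force: 0.0
```

Emit:
drive_tool(
  plan=[
    [0,0,0,0,0,-0.7,1],
    [0,0,0,0,0,0,1],
    [0,0,0,0,0,0,1],
    [0,0,0,0,0,0,1],
    [0,0,0,0,0,0,1],
    [0,0,0,0,0,0,1],
    [0,0,0,0,0,0,1],
    [0,0,0,0,0,0,1],
  ],
)

```text
time: 13.4
eef_pos: [0.6313, -0.076, 0.3129]
ee_rot: [-0.032, 1.0, -0.0, -0.0]
wrist_force: [0.2, -0.6, 0.4]
gripper_width: 0.0913
grasp_force: 0.0
```

```bash
python3 - <<'E'
from h import *
go([.633,-.0895,.31],183.7)
s=arm.state();c=arm.camera('wrist');im=np.ascontiguousarray(c['pixels']);cv2.imwrite('pics/w5.png',im)
h=cv2.cvtColor(im,cv2.COLOR_BGR2HSV); m=((h[...,0]<8)|(h[...,0]>172))&(h[...,1]>150)&(h[...,2]>50)
n,l,st,ce=cv2.connectedComponentsWithStats(m.astype(np.uint8))
for i in range(1,n):
    if st[i,4]>60: print(st[i],ce[i])
E
```

```text
t 13.4 pos [ 0.6313 -0.076   0.3129] yaw -176.4 q6 -1.85 F [ 0.2 -0.6  0.4] M [ 0.07 -0.12 -0.03] w 0.0913 g 0.0
shift/60mm [-0.01 -0.23  0.05] turn/.1 [-0.   -0.   -0.01]
[ 286  216   29   53 1179] [301.1187447  242.96183206]
```

View pics/w5.png

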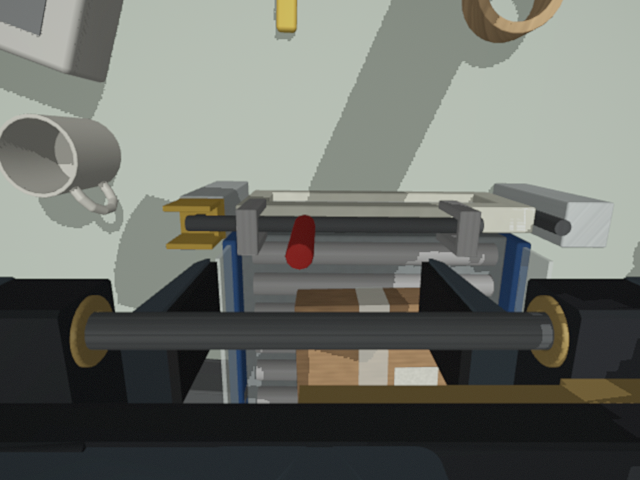

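The wrist view shows the post's top at about (300,255) and its foot at (305,225). That puts it about 12 mm along tool -y, matching the earlier estimate. I descend around it and grip.

Emit:
drive_tool(
  plan=[
    [0,-0.2,0.1,0,0,0,1],
    [0,0,0.4,0,0,0,1],
    [0,0,0.5,0,0,0,1],
    [0,0,0.5,0,0,0,0.8],
    [0,0,0.3,0,0,0,0.5],
    [0,0,0,0,0,0,0.35],
    [0,0,0,0,0,0,0],
    [0,0,0,0,0,0,0],
  ],
  grip_force=40,
)

```text
time: 14.45
eef_pos: [0.6326, -0.0883, 0.2059]
ee_rot: [-0.032, 1.0, -0.0, 0.001]
wrist_force: [0.1, -0.2, -0.3]
gripper_width: 0.044
grasp_force: 0.0
```

Emit:
drive_tool(
  plan=[
    [0,0,0,0,0,0,0],
    [0,0,0,0,0,0,0],
    [0,0,0,0,0,0,0],
    [0,0,0,0,0,0,0],
    [0,0,0,0,0,0,0],
    [0,0,0,0,0,0,0],
    [0,0,0,0,0,0,0],
    [0,0,0,0,0,0,0],
  ],
)

```text
time: 15.45
eef_pos: [0.6322, -0.088, 0.205]
ee_rot: [-0.032, 1.0, -0.0, 0.0]
wrist_force: [-0.4, 0.4, 5.0]
gripper_width: 0.017
grasp_force: 40.0
```

```bash
python3 -c "
from h import *
go([.633,-.0895,.217],183.5)"
```

```text
t 15.45 pos [ 0.6322 -0.088   0.205 ] yaw -176.4 q6 -1.87 F [-0.4  0.4  5. ] M [0.17 0.02 0.05] w 0.017 g 40.0
shift/60mm [-0.01 -0.03 -0.2 ] turn/.1 [-0.    0.    0.02]
```

Emit:
drive_tool(
  plan=[
    [0,0,-0.05,0,0,0,0],
    [0,0,-0.05,0,0,0,0],
    [0,0,-0.05,0,0,0,0],
    [0,0,-0.05,0,0,0,0],
    [0,0,-0.03,0,0,0,0],
    [0,0,0,0,0,0,0],
    [0,0,0,0,0,0,0],
    [0,0,0,0,0,0,0],
  ],
)

```text
time: 16.45
eef_pos: [0.6321, -0.088, 0.2186]
ee_rot: [-0.032, 0.999, 0.0, -0.0]
wrist_force: [2.2, 0.6, -3.1]
gripper_width: 0.0174
grasp_force: 40.0
```

```bash
python3 - <<'E'
from h import *
go([.6295,-.048,.217],183.5)
c=cam("side");im=c["im"]
o=np.hstack([cv2.resize(cv2.imread("pics/S4.png")[160:240,285:340],None,fx=7,fy=7),cv2.resize(im[160:240,285:340],None,fx=7,fy=7)]);cv2.imwrite("pics/lift.png",o)
E
```

```text
t 16.45 pos [ 0.6321 -0.088   0.2186] yaw -176.4 q6 -1.87 F [ 2.2  0.6 -3.1] M [ 0.05 -0.51  0.02] w 0.0174 g 40.0
shift/60mm [0.   0.67 0.03] turn/.1 [ 0.   -0.    0.02]
```

View pics/lift.png

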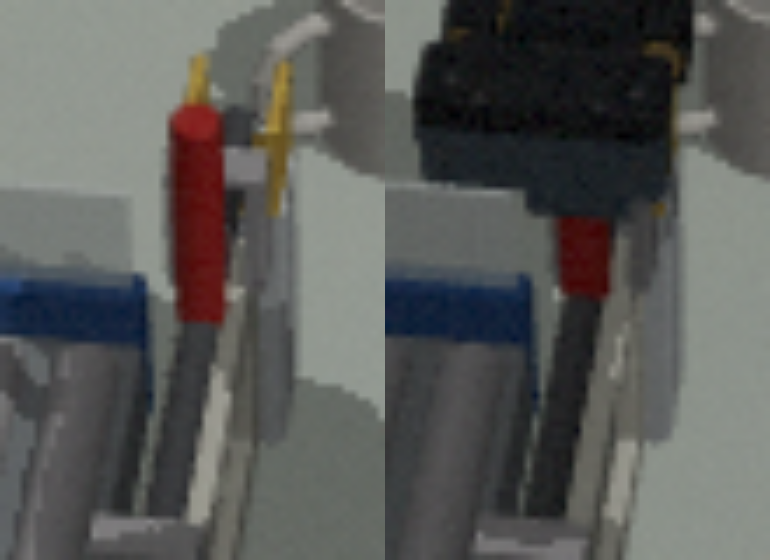

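The crop shows the handle's foot risen from row 322 to 297, about 12 mm, and the wrist carries the bolt's 3 N. Now I draw it back, slowly at first.

Emit:
drive_tool(
  plan=[
    [0,0.06,0,0,0,0,0],
    [0,0.06,0,0,0,0,0],
    [0,0.06,0,0,0,0,0],
    [0,0.06,0,0,0,0,0],
    [0,0.06,0,0,0,0,0],
    [0,0.0,0,0,0,0,0],
    [0,0,0,0,0,0,0],
    [0,0,0,0,0,0,0],
  ],
)

```text
time: 17.5
eef_pos: [0.6309, -0.0699, 0.2187]
ee_rot: [-0.032, 1.0, 0.0, -0.0]
wrist_force: [3.7, 2.2, -2.9]
gripper_width: 0.0173
grasp_force: 40.0
```

```bash
python3 -c "
from h import *
go([.6295,-.046,.2186],183.5)"
```

```text
t 17.5 pos [ 0.6309 -0.0699  0.2187] yaw -176.4 q6 -1.84 F [ 3.7  2.2 -2.9] M [ 0.41 -0.75 -0.  ] w 0.0173 g 40.0
shift/60mm [-0.   0.4  0. ] turn/.1 [ 0.   -0.    0.02]
```

Emit:
drive_tool(
  plan=[
    [0,0.08,0,0,0,0,0],
    [0,0.08,0,0,0,0,0],
    [0,0.08,0,0,0,0,0],
    [0,0.08,0,0,0,0,0],
    [0,0.08,0,0,0,0,0],
    [0,0.0,0,0,0,0,0],
    [0,0,0,0,0,0,0],
    [0,0,0,0,0,0,0],
  ],
)

```text
time: 18.5
eef_pos: [0.6294, -0.046, 0.2187]
ee_rot: [-0.032, 1.0, 0.0, -0.0]
wrist_force: [3.5, 1.8, -2.4]
gripper_width: 0.0174
grasp_force: 40.0
```

```bash
python3 - <<'E'
from h import *
go([.6295,-.046,.2186],183.5)
s=arm.state();p=s["eef_pos"];y=np.radians(3.5)
r0=.215-.0435
H=p[:2]+r0*np.array([-np.sin(y),np.cos(y)]);print("hinge",H)
for th in (.1,.2,.3):
    a=y-th; q=H-r0*np.array([-np.sin(a),np.cos(a)]); print(th); go([*q,.2186],183.5-np.degrees(th))
E
```

```text
t 18.5 pos [ 0.6294 -0.046   0.2187] yaw -176.4 q6 -1.8 F [ 3.5  1.8 -2.4] M [ 0.37 -0.83 -0.06] w 0.0174 g 40.0
shift/60mm [-0.  0.  0.] turn/.1 [ 0.   -0.    0.02]
hinge [0.61894078 0.12516922]
0.1
t 18.5 pos [ 0.6294 -0.046   0.2187] yaw -176.4 q6 -1.8 F [ 3.5  1.8 -2.4] M [ 0.37 -0.83 -0.06] w 0.0174 g 40.0
shift/60mm [0.29 0.01 0.  ] turn/.1 [ 0.   -0.    1.02]
0.2
t 18.5 pos [ 0.6294 -0.046   0.2187] yaw -176.4 q6 -1.8 F [ 3.5  1.8 -2.4] M [ 0.37 -0.83 -0.06] w 0.0174 g 40.0
shift/60mm [0.57 0.06 0.  ] turn/.1 [ 0.   -0.    2.02]
0.3
t 18.5 pos [ 0.6294 -0.046   0.2187] yaw -176.4 q6 -1.8 F [ 3.5  1.8 -2.4] M [ 0.37 -0.83 -0.06] w 0.0174 g 40.0
shift/60mm [0.84 0.13 0.  ] turn/.1 [ 0.   -0.    3.02]
```

Emit:
drive_tool(
  plan=[
    [0.086,0,0,0,0,0.3,0],
    [0.086,0,0,0,0,0.3,0],
    [0.086,0,0,0,0,0.3,0],
    [0.086,0,0,0,0,0.3,0],
    [0.086,0,0,0,0,0.3,0],
    [0,0,0,0,0,0,0],
    [0,0,0,0,0,0,0],
    [0,0,0,0,0,0,0],
  ],
)

```text
time: 19.5
eef_pos: [0.6038, -0.0462, 0.2187]
ee_rot: [0.043, 0.999, -0.0, 0.0]
wrist_force: [5.4, 0.5, -2.5]
gripper_width: 0.0173
grasp_force: 40.0
```

```bash
python3 -c "
from h import *
go([.579,-.042,.2186],166.3)"
```

```text
t 19.5 pos [ 0.6038 -0.0462  0.2187] yaw 175.0 q6 -1.66 F [ 5.4  0.5 -2.5] M [ 0.07 -0.91 -0.02] w 0.0173 g 40.0
shift/60mm [0.42 0.03 0.  ] turn/.1 [-0.    0.    1.53]
```

Force is about 5 N, as the spring should give. I keep opening to 0.3 rad.

Emit:
drive_tool(
  plan=[
    [0.086,0,0,0,0,0.3,0],
    [0.086,0,0,0,0,0.3,0],
    [0.086,0,0,0,0,0.3,0],
    [0.086,0,0,0,0,0.3,0],
    [0.086,0,0,0,0,0.3,0],
    [0,0,0,0,0,0,0],
    [0,0,0,0,0,0,0],
    [0,0,0,0,0,0,0],
  ],
)

```text
time: 20.5
eef_pos: [0.5783, -0.0425, 0.2187]
ee_rot: [0.118, 0.993, -0.0, 0.0]
wrist_force: [4.4, -0.9, -2.3]
gripper_width: 0.0174
grasp_force: 40.0
```

Emit:
drive_tool(
  plan=[
    [0,0,0,0,0,0,0],
    [0,0,0,0,0,0,0],
    [0,0,0,0,0,0,0],
    [0,0,0,0,0,0,0],
    [0,0,0,0,0,0,0],
    [0,0,0,0,0,0,0],
    [0,0,0,0,0,0,0],
    [0,0,0,0,0,0,0],
  ],
)

```text
time: 21.5
eef_pos: [0.5782, -0.0424, 0.2187]
ee_rot: [0.118, 0.993, -0.0, 0.0]
wrist_force: [4.1, -0.5, -3.9]
gripper_width: 0.0175
grasp_force: 40.0
```

```bash
python3 -c "
from h import *
go([.579,-.042,.2186],166.3)
a=cam('side')['im'][120:440,200:440];b=cam('top')['im'][190:340,130:400]
a=cv2.resize(a,None,fx=1.5,fy=1.5);b=cv2.resize(b,(430,239))
o=np.zeros((480,790,3),np.uint8);o[:,:360]=a;o[:239,360:]=b;cv2.imwrite('pics/end.png',np.clip(o*1.4,0,255).astype(np.uint8))"
```

```text
t 21.5 pos [ 0.5782 -0.0424  0.2187] yaw 166.4 q6 -1.51 F [ 4.1 -0.5 -3.9] M [-0.14 -1.   -0.14] w 0.0175 g 40.0
shift/60mm [-0.01  0.01  0.  ] turn/.1 [-0.    0.    0.02]
```

View pics/end.png

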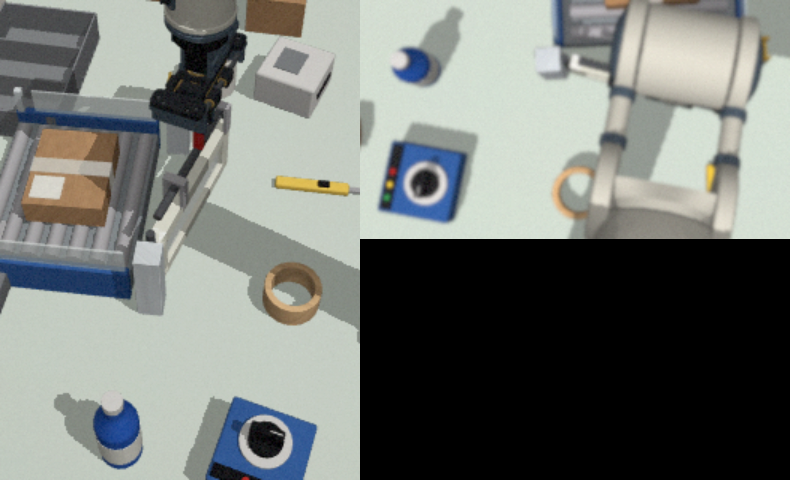

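The side view shows the gate swung towards the robot, the bolt still gripped at (198,140), and the knob turned to its stop at (265,438). Nothing else has moved, so I hand in.

```bash
python3 -c "
from h import *
print(arm.sign_off())"
```

```text
the job is handed in; nothing more can be done
None
```

I handed the job in at 21.5 s, with no verdict returned: the knob is at its anticlockwise stop, the bolt was lifted over the lip and drawn about 42 mm, and the gate is held about 0.3 rad open by the gripped red handle.

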